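# Clamp a bar blank in the screw hold-down

### The arm

A 7-joint arm with a two-finger parallel gripper is mounted at the origin on a cart in front of the work surface, level with it; the furniture and walls round the work are solid. World frame = base frame: x ahead of the robot, y to its left, z up, the work surface at z = 0. Lengths are in m, angles in rad, forces in N, time in s.
With the tool pointing down it reaches from about 0.425 to 0.875 m from the base axis. Payload 4.7 kg.
Tool frame: the origin (TCP) lies at the very end of the fingers, on their centre line; the grasp point (between the pads) lies 19 mm behind it; z points along the fingers, y is the line along which they close (so a half turn about z gives the same grasp; the last joint's range is limited). The gripper opens to 87 mm and grips with 3 to 60 N. Pads are 19 mm wide; open, the fingers measure 117 mm over their backs; the gripper's body (75 mm by 190 mm) begins 51 mm behind the grasp point.
Start: joints at [-1.329, 0.321, -0.07, 1.45, 0.023, 1.371, -0.057], TCP at [0.147, 0.633, 0.223] pointing down, gripper open.
Joint ranges: [-2.86, 2.86], [-0.3, 2.09], [-1.38, 1.24], [0.06, 2.45], [-1.56, 4.7], [0.09, 2.05], [-2.69, 2.69]. Speed limits (rad/s): [2.57, 2.57, 3.14, 3.14, 3.14, 3.14, 3.14].

### API

Orientations are given as a rotation vector (axis times angle).
In Python, from bench import get_state, get_image, get_calibration, close_job gives the robot as it stands.
- The arm moves only by the shell command python3 -m crank 'ROWS' [FORCE]. ROWS is JSON, a list of rows, each a list of 5 numbers: the opening, from 0 (shut) to 1 (fully open), then the shift along the world's x, y, z in units of 0.2 m (1.0 is 0.2 m), then the turn about the world's z in units of 2 pi rad (1.0 is 2 pi rad). A call has 1 to 5 rows; each row is the pose to reach, as a shift and turn from the pose commanded when the call began, turning the shorter way round; what a row does not reach only later rows make up. A row lasts 1/8 s, in which the tool goes at most 62.5 mm and 10.7 degrees, less where a joint would pass 70% of its speed; a pose out of reach is approached as far as the arm can. A call with a number of a shift or a turn outside -1 to 1 is refused whole. A call with a gripper value outside its range is refused whole. The fingers move at their own pace and stop on an object; FORCE is the grip in N (left out, the last holds). Time passes only in rows, so rows that repeat a pose let the fingers close. It gives the time, the measured TCP pose, the force, the opening and the grip force at its end, in the units of the state.
- get_state(): the state, without advancing time (a new reading comes with each control period).
- get_image(name): name is "side" or "top" or "wrist"; returns the picture (420x560x3 uint8, red, green, blue); there is no depth.
- get_calibration(name): a dict with "fovy" (degrees; the focal length in pixels is half the picture's height over the tangent of half this angle, whatever the lens; pixels are square), "cx", "cy" (the principal point, pixels), "R" (3x3) and "t" (3): a world point X has camera coordinates R X + t. Camera axes: x right, y down, z forward; pixel columns grow to the right and rows downward; lengths in m; the calibration is good to about 2 mm. A picture is of the moment at which its call begins: read the wrist's pose just before it. get_calibration takes no time and is no camera call; for the wrist camera it gives the pose at the moment of the call.
- close_job(): hands the job in; it is judged then, once.
The state is a dict: "time": time; "joint_positions": joint angles; "qd": joint speeds; "joint_torque": joint torques, N m; "position": TCP position; "tool_rot": TCP orientation; "ft_force": force on the tool from outside, world axes, zero at the start; "torque": the same for the moment, N m; "grip_width": opening from 0.0 (shut) to 1.0 (fully open); "grip_force": force on a finger pad.
Only numpy, scipy, OpenCV 4.12 (cv2) and the standard library are available. Lean on these libraries where they do the work, as an engineer would, in place of code of your own. Each camera call takes 0.05 s, during which the arm holds its last target. There are 200 camera calls.

### The job

Lay the long aluminium bar in the guide of the screw hold-down and slide it in under the foot until its end rests against the end stop. Then screw the foot down by its T-knob, clockwise, until it presses firmly on the bar (about 20 N, never much over 30 N), letting the grip sink with the knob as it turns so that the knob is not pushed or pulled along its axis, and let go with the bar still clamped against the stop. Leave the two tins beside the work where they are.

Things in the scene. Friction and masses are not known exactly. Their poses are not given: they have to be found in the camera images.
- press: Screw hold-down, fixed: dark steel bed 107 mm long (x), 100 mm wide, top 22 mm above the table, with a bridge across. Origin on the table under the screw axis, z up; the bar slides in along its +x. Bridge: x -16 to +16 mm, y -50 to +50 mm, 72 to 92 mm above the table, brass nut to 100 mm. Home, the bar's centre is at x = -85 mm, y = 0, its underside at 22 mm.
- guide_mouth (a point): Middle of the bed's front edge, on its top (22 mm up), 62 mm in front (-x) of the screw axis; axes as the press. Before it runs a rib 100 mm long and 14 mm wide, flush with the bed, so fingers pass beside it. Behind it a flared mouth (18 mm long) leads into a channel 24 mm wide between cheeks 12 mm high. Hold the bar 15 mm to the -x side of its centre, clear of bridge and knob.
- guide_stop (a point): Foot of the end stop's face, on the bed's top at the closed end of the channel, on its centre line, 25 mm behind (+x) the screw axis; axes as the press. The stop is rigid and 15 mm high; a push of 3 to 8 N against it is plenty.
- knob_grip (a point): Centre of the T-knob's black bar on the vertical screw axis, 146 mm above the table at first; bar 52 mm long (x axis, at first along the press's x), 14 thick (y), 24 high; 34 mm free below it, but for a 13 mm hub. Clockwise from above lowers knob, stem and foot by 4.0 mm per radian. It needs 1.2 to 2.5 rad, so regrasp; it stays where left. It can turn 4.5 rad.
- knob_play (a joint): Axial shift of the sprung knob on its stem (m): 0 at rest, + up, - pushed down; 5 N per mm, at most 3.5 mm (17 N) allowed, so the grip must sink 4.0 mm per radian. Knob torque: 0.18 N m while turning free, less when held still between small turns; each newton of clamping adds 0.004 N m to either (20 N: 0.08 N m above the level before contact).
- stem: The rising stem with all on it; origin on the screw axis, at table height at first, sinks with it. At its lower end a round rubber foot 19 mm across that does not turn. The foot's setting differs each time and is not measured: its face is at first 42 to 46 mm above the table (4 to 8 mm over a bar in the guide). It is sprung: once touching, 16 N per mm of further sinking.
- bar_mid (a point): Centre of the loose aluminium bar: 220 mm long (x axis), 20 mm wide (y axis), 16 mm high, 0.13 to 0.27 kg; either end may go in first. At first it lies flat on the table.
- bar: The same bar; origin at the centre of its underside.
- tin_mid (a point): Centre (half-way up) of the small round lidded tin, 54 mm in diameter and 24 mm high: not to be disturbed.
- flat_tin_mid (a point): Centre (half-way up) of the flat oblong tin, 51 x 71 x 21 mm: not to be disturbed.
Mind the look-alikes: they are no part of the job. Of the things shaped like the bar, the aluminium one is meant.

How it is judged:
By the outcome, as a careful person would: the job done as asked, in the order asked, and still so for the second after the job is handed in, with the robot touching nothing.
It also fails if it takes over 72 s, if anything falls off the work surface, if the arm or the gripper's body presses on something with over 40 N, if the wrist force passes 120 N, or if a joint passes its speed limit or range.

## Working session

There is one attempt and no reset: what is moved stays moved. The work goes in short steps, Python scripts to look and compute and a shell command to move; the robot and the scene stay as the last step left them, time stands still between calls to the robot, and variables do not carry over. Pictures are saved under pics/ and viewed, at most 10 in all, crops included, and the job is handed in when it is done.

```bash
mkdir -p pics; ls; cat > h.py <<'E'
import numpy as np, cv2
from bench import *
def snap(n,f):
    c=get_calibration(n); im=get_image(n); cv2.imwrite(f'pics/{f}.png',im[:,:,::-1]); return im,c
def ray(c,u,v):
    f=210/np.tan(np.radians(c['fovy'])/2); R=np.array(c['R']);t=np.array(c['t'])
    d=R.T@np.array([(u-c['cx'])/f,(v-c['cy'])/f,1]); return -R.T@t,d
def px2z(c,u,v,z):
    o,d=ray(c,u,v); return o+d*(z-o[2])/d[2]
def proj(c,X):
    f=210/np.tan(np.radians(c['fovy'])/2); p=np.array(c['R'])@np.array(X)+np.array(c['t']); return np.array([c['cx']+f*p[0]/p[2],c['cy']+f*p[1]/p[2]])
E
python3 - <<'E'
from h import *
s=get_state(); print(s)
a,_=snap('top','top0'); b,_=snap('side','side0')
print({k:v for k,v in get_calibration('top').items()})
E
```

```text
pics
{'time': 0.0, 'joint_positions': array([-1.32890002,  0.3218209 , -0.07010584,  1.45168156,  0.02260995,
        1.37078196, -0.05688813]), 'qd': array([-0.00110194,  0.00138561,  0.00051595, -0.00119961,  0.00014519,
       -0.00036276,  0.00025111]), 'joint_torque': array([ 5.13352497e-04, -4.91285312e+01, -4.03651586e-01, -3.12528241e+01,
       -6.38721278e-02,  4.38306481e-02,  1.87451633e-04]), 'position': array([0.14670487, 0.63266088, 0.22145975]), 'tool_rot': array([-3.56934333e-01, -3.12113228e+00,  2.98558982e-03]), 'ft_force': array([ 0.02368466, -0.1370379 ,  0.37452667]), 'torque': array([-0.0210273 , -0.03363393, -0.01630589]), 'grip_force': 0.0, 'grip_width': 1.0003143316483842}
{'fovy': 52.84297052628174, 'cx': 279.1193570716044, 'cy': 206.7198322076456, 'R': array([[-4.69574443e-02, -9.98896878e-01,  1.58700359e-04],
       [-9.71427571e-01,  4.56291278e-02, -2.32908689e-01],
       [ 2.32644521e-01, -1.10909627e-02, -9.72498595e-01]]), 't': array([0.14034805, 0.59853415, 1.13441979])}
```

View pics/top0.png

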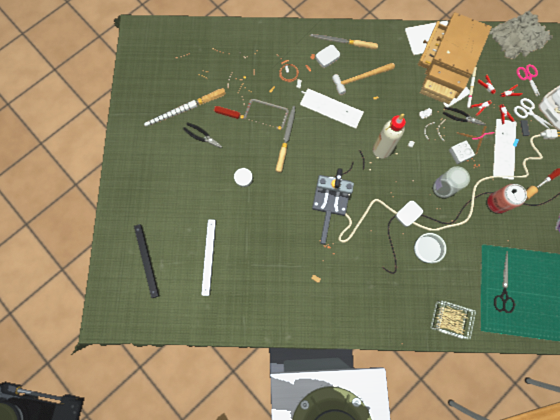

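View pics/side0.png

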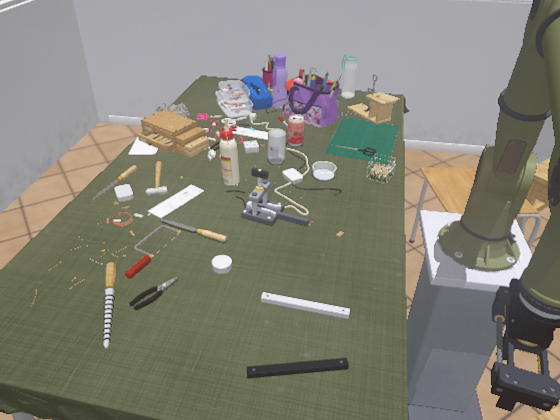

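Candidates for the bar are the bright bar at top (208,257) and the black bar at (146,260). The white sheet at (332,108) is too wide. I choose the bright metallic one and will check it in a crop.

```bash
python3 - <<'E'
from h import *
c=get_calibration('top'); im=cv2.imread('pics/top0.png')
a=cv2.resize(im[210:305,125:245],None,fx=4,fy=4,interpolation=3)
b=cv2.resize(im[160:250,300:380],None,fx=4.2,fy=4.2,interpolation=3)
h=max(a.shape[0],b.shape[0]); o=np.zeros((h,800,3),np.uint8)
b=b[:, :320]; o[:a.shape[0],:a.shape[1]]=a; o[:b.shape[0],480:480+b.shape[1]]=b
cv2.imwrite('pics/crop0.png',o)
g=cv2.cvtColor(im,cv2.COLOR_BGR2GRAY)
m=(g>170).astype(np.uint8); n,l,st,ce=cv2.connectedComponentsWithStats(m)
i=l[257,208]; ys,xs=np.where(l==i); r=cv2.minAreaRect(np.c_[xs,ys].astype(np.float32)); print(r,st[i])
bx=cv2.boxPoints(r); print(np.array([px2z(c,*p,.016) for p in bx]))
print('ctr',px2z(c,*r[0],.016))
for n,p,z in [('press bed',(332,200),.022),('ribend',(325,241),.022),('knob',(333,182),.146),('tin',(243,177),.012),('flat',(409,213),.01),('corner',(82,345),0),('tr',(120,17),0)]: print(n,px2z(c,*p,z))
E
```

```text
((207.90245056152344, 257.1219482421875), (7.710035800933838, 76.49395751953125), 4.969740390777588) [201 219  14  77 584]
[[0.37058723 0.34607536 0.016     ]
 [0.59108836 0.32561086 0.016     ]
 [0.5879977  0.30289267 0.016     ]
 [0.36770251 0.3242839  0.016     ]]
ctr [0.47703029 0.32493334 0.016     ]
press bed [ 0.62928314 -0.04689212  0.022     ]
ribend [ 0.50725824 -0.01714409  0.022     ]
knob [ 0.64830545 -0.03590997  0.146     ]
tin [0.71661772 0.21693151 0.012     ]
flat [ 0.5814859  -0.27539414  0.01      ]
corner [0.24912538 0.68199372 0.        ]
tr [1.30670571e+00 6.18630943e-01 2.22044605e-16]
```

View pics/crop0.png

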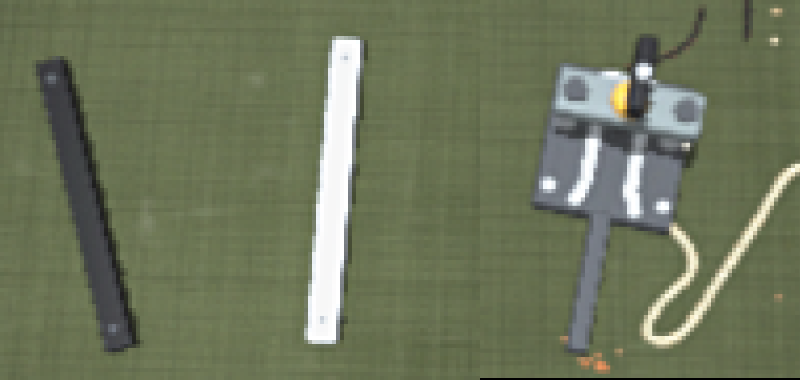

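The crop confirms that the aluminium bar is on the right (bright) and the black look-alike on the left. The press rib points toward the robot. Next I move above the bar.

```bash
python3 -m crank '[[1,0.25,-0.25,0,0.007],[1,0.5,-0.5,0,0.014],[1,0.75,-0.75,0,0.0214],[1,0.79,-0.77,0,0.0214]]'
python3 -m crank '[[1,0.22,-0.2,-0.1,0],[1,0.45,-0.42,-0.2,0],[1,0.7,-0.66,-0.3,0],[1,0.795,-0.765,-0.4,0],[1,0.795,-0.765,-0.4,0]]'
python3 - <<'E'
from h import *
s=get_state();print(s['position'],s['tool_rot'],s['ft_force'])
im,c=snap('wrist','w1')
P=[[533,207],[668,232],[578,347],[597,213]]
c2=get_calibration('top')
for p in P: print(px2z(c2,(p[0]-480)/4.2+300,p[1]/4.2+160,.022))
print(proj(c,[.464,.326,.016]),proj(c,[.479,.325,.016]))
E
```

```text
time: 0.6
position: [0.308, 0.4758, 0.2224]
tool_rot: [0.153, 3.137, -0.002]
ft_force: [-0.1, 1.4, 0.3]
grip_width: 0.999
grip_force: 0.0
time: 1.23
position: [0.4654, 0.321, 0.1401]
tool_rot: [-0.158, -3.135, 0.007]
ft_force: [-0.2, 0.7, -0.2]
grip_width: 1.004
grip_force: 0.0
[0.46540173 0.32095477 0.1401    ] [-0.15838417 -3.13537922  0.0073454 ] [-0.16042649  0.66960011 -0.21163641]
[0.60362694 0.01268034 0.022     ]
[ 0.58114164 -0.081033    0.022     ]
[ 0.50274358 -0.01195522  0.022     ]
[ 0.59717067 -0.03213729  0.022     ]
[287.13329659 202.23406262] [287.59531558 216.96952784]
```

View pics/w1.png

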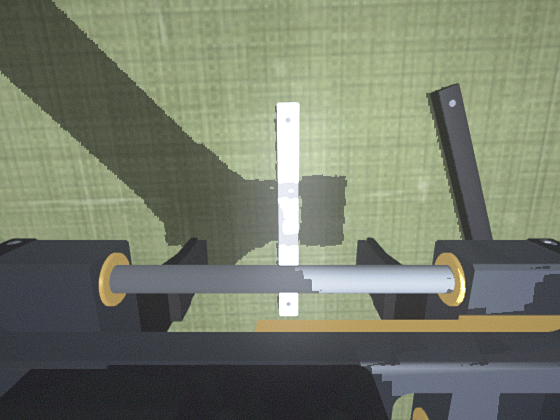

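The wrist view shows the bar running vertically, with ends at about (288,103) and (288,315) and side edges at columns 277–299. The fingers straddle it.

```bash
python3 - <<'E'
from h import *
s=get_state();print(s['position'],s['tool_rot'])
c=get_calibration('wrist')
for p in [(288,103),(288.5,315),(277.5,150),(299,150),(278,260),(299,260)]: print(p,px2z(c,*p,.016))
import scipy.spatial.transform as t
print(t.Rotation.from_rotvec(s['tool_rot']).as_matrix().round(3))
E
```

```text
[0.46408303 0.32415598 0.14126908] [-1.52310837e-01 -3.13599224e+00  3.01938835e-03]
(288, 103) [0.37120754 0.3389317  0.016     ]
(288.5, 315) [0.58907309 0.31927211 0.016     ]
(277.5, 150) [0.41183809 0.3252419  0.016     ]
(299, 150) [0.41381588 0.34537232 0.016     ]
(278, 260) [0.52329303 0.31441452 0.016     ]
(299, 260) [0.52541184 0.33607918 0.016     ]
[[-0.995  0.097 -0.002]
 [ 0.097  0.995 -0.002]
 [ 0.002 -0.002 -1.   ]]
```

```bash
python3 -m crank '[[1,0,0.008,-0.3,0],[0.5,0,0.008,-0.55,0],[0.45,0,0.008,-0.685,0],[0.45,0,0.008,-0.685,0],[0.3,0,0.008,-0.685,0]]' 35
python3 -m crank '[[0,0,0,0,0],[0,0,0,0,0],[0,0,0,0,0],[0,0,0,0,0]]' 35
```

```text
time: 1.9
position: [0.464, 0.3294, 0.0071]
tool_rot: [0.144, 3.137, 0.003]
ft_force: [-0.5, 0.1, 0.9]
grip_width: 0.629
grip_force: 0.0
time: 2.4
position: [0.464, 0.3276, 0.0059]
tool_rot: [0.147, 3.138, 0.0]
ft_force: [-0.0, -0.9, 2.6]
grip_width: 0.225
grip_force: 35.0
```

```bash
python3 -m crank '[[0,0,0,0.2,0],[0,0,0,0.45,0],[0,0,-0.05,0.5,-0.028],[0,0,-0.15,0.5,-0.056],[0,0,-0.25,0.5,-0.084]]' 45
python3 -m crank '[[0,0,-0.1,0,-0.028],[0,0,-0.2,0,-0.056],[0,0,-0.3,0,-0.084],[0,0,-0.4,0,-0.112],[0,0,-0.5,0,-0.14]]'
python3 -m crank '[[0,0,-0.1,0,-0.028],[0,0,-0.2,0,-0.056],[0,0,-0.3,0,-0.084],[0,0,-0.4,0,-0.112],[0,0,-0.5,0,-0.14]]'
python3 -m crank '[[0,0,-0.1,0,-0.028],[0,0,-0.2,0,-0.056],[0,0,-0.3,0,-0.084],[0,0,-0.415,0,-0.112],[0,0,-0.415,0,-0.14]]'
python3 -m crank '[[0,0,0,0,-0.018],[0,0,0,0,-0.018],[0,0,0,0,-0.018],[0,0,0,0,-0.018]]'
python3 - <<'E'
from h import *
s=get_state();print(s['position'],s['tool_rot'],s['joint_positions'])
im,c=snap('wrist','w2')
E
```

```text
time: 3.02
position: [0.4633, 0.2771, 0.1052]
tool_rot: [-0.968, -2.988, 0.001]
ft_force: [0.3, -0.1, -2.3]
grip_width: 0.225
grip_force: 45.0
time: 3.65
position: [0.4633, 0.1769, 0.1051]
tool_rot: [-2.149, -2.291, 0.001]
ft_force: [0.1, -0.5, -2.4]
grip_width: 0.225
grip_force: 45.0
time: 4.28
position: [0.4633, 0.077, 0.1052]
tool_rot: [-2.92, -1.158, 0.001]
ft_force: [-0.0, -0.1, -2.7]
grip_width: 0.224
grip_force: 45.0
time: 4.9
position: [0.4633, -0.0073, 0.1052]
tool_rot: [3.135, -0.201, -0.001]
ft_force: [-1.5, 0.4, -1.6]
grip_width: 0.22
grip_force: 45.0
time: 5.4
position: [0.4637, -0.0051, 0.1055]
tool_rot: [3.121, -0.361, -0.0]
ft_force: [-0.3, -0.2, -1.3]
grip_width: 0.223
grip_force: 45.0
[ 0.46373175 -0.00513136  0.10550313] [ 3.12064785e+00 -3.61089853e-01 -3.12896000e-04] [-0.6510446   0.00645641  0.61269381  2.05918708 -0.00411195  1.07734282
 -1.83760363]
```

View pics/w2.png

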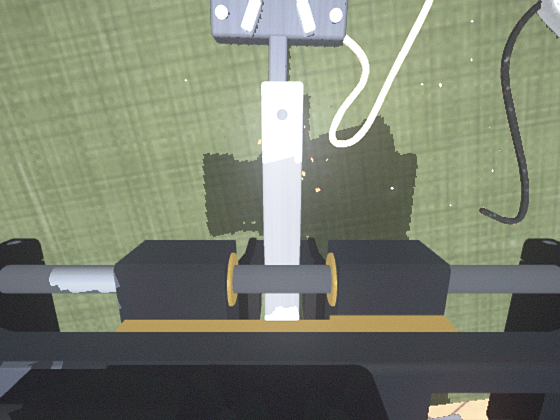

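The wrist view shows the gripped bar with its end at row 82, columns 262–302. The bed's front edge runs (212,38)–(344,45) and the rib covers columns 271–287 at rows 45–80.

```bash
python3 - <<'E'
from h import *
c=get_calibration('wrist'); im=cv2.imread('pics/w2.png')
cv2.imwrite('pics/w2c.png',cv2.resize(im[0:130,200:360],None,fx=5,fy=4.6,interpolation=3)[:598])
g=cv2.cvtColor(im,cv2.COLOR_BGR2GRAY).astype(int)
for r in (50,60,70,76): print(r,[(x) for x in g[r,262:298]])
for r in (95,130,150): print(r,[x for x in g[r,254:270]],[x for x in g[r,294:310]])
E
```

```text
50 [np.int64(173), np.int64(167), np.int64(172), np.int64(171), np.int64(167), np.int64(166), np.int64(150), np.int64(158), np.int64(177), np.int64(201), np.int64(198), np.int64(201), np.int64(200), np.int64(199), np.int64(201), np.int64(199), np.int64(199), np.int64(201), np.int64(196), np.int64(200), np.int64(200), np.int64(200), np.int64(202), np.int64(179), np.int64(159), np.int64(101), np.int64(97), np.int64(155), np.int64(168), np.int64(167), np.int64(167), np.int64(175), np.int64(179), np.int64(181), np.int64(180), np.int64(175)]
60 [np.int64(164), np.int64(164), np.int64(164), np.int64(160), np.int64(156), np.int64(158), np.int64(143), np.int64(160), np.int64(183), np.int64(204), np.int64(203), np.int64(200), np.int64(203), np.int64(204), np.int64(200), np.int64(201), np.int64(198), np.int64(210), np.int64(201), np.int64(200), np.int64(206), np.int64(203), np.int64(203), np.int64(183), np.int64(151), np.int64(99), np.int64(101), np.int64(166), np.int64(169), np.int64(165), np.int64(158), np.int64(163), np.int64(166), np.int64(171), np.int64(178), np.int64(177)]
70 [np.int64(1
[... 1830 characters left out ...]
55), np.int64(255), np.int64(255), np.int64(255), np.int64(255), np.int64(255), np.int64(255), np.int64(211), np.int64(133), np.int64(135), np.int64(145), np.int64(146), np.int64(144), np.int64(152), np.int64(152)]
150 [np.int64(180), np.int64(180), np.int64(182), np.int64(186), np.int64(182), np.int64(184), np.int64(182), np.int64(186), np.int64(254), np.int64(255), np.int64(255), np.int64(255), np.int64(255), np.int64(255), np.int64(255), np.int64(255)] [np.int64(255), np.int64(255), np.int64(255), np.int64(255), np.int64(255), np.int64(255), np.int64(255), np.int64(255), np.int64(180), np.int64(131), np.int64(131), np.int64(132), np.int64(137), np.int64(135), np.int64(139), np.int64(139)]
```

View pics/w2c.png

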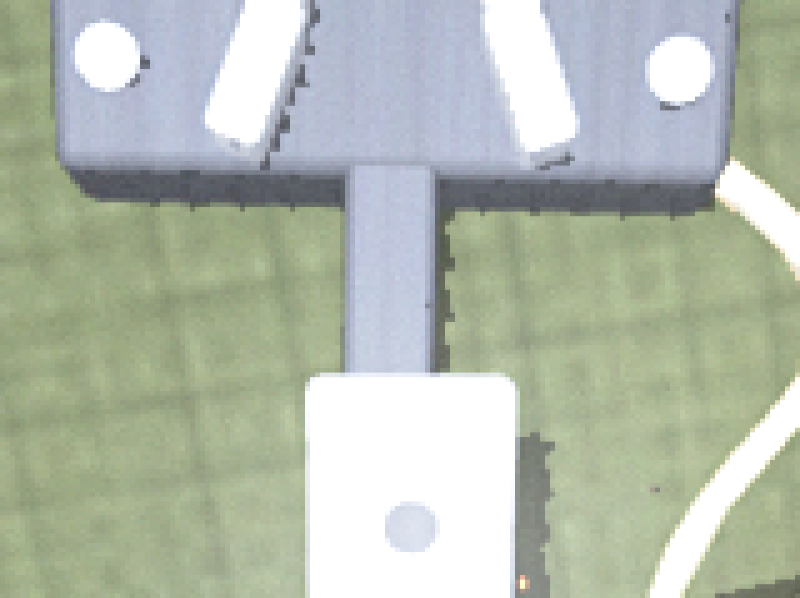

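```bash
python3 - <<'E'
from h import *
c=get_calibration('wrist')
A=px2z(c,213,34.3,.022);B=px2z(c,345,37.4,.022); d=A-B; print('edge',A,B,np.linalg.norm(d),'press ang',np.degrees(np.arctan2(d[1],d[0]))-90)
r1=px2z(c,278.2,76,.022);r2=px2z(c,278.5,40,.022);d=r2-r1;print('rib',r1,r2,np.degrees(np.arctan2(d[1],d[0])))
M=px2z(c,278.4,36,.022);print('mouth',M,(A+B)/2)
b1=px2z(c,282.2,82,.1156);b2=px2z(c,282.2,150,.1156);d=b1-b2;print('bar',b1,b2,np.degrees(np.arctan2(d[1],d[0])))
s=get_state();w=s['tool_rot'];print(np.degrees(2*np.arctan2(w[1],w[0])))
for l,r in [(270.3,286.3)]: print(np.linalg.norm(px2z(c,l,60,.022)-px2z(c,r,60,.022)))
print(np.linalg.norm(px2z(c,261.2,110,.1156)-px2z(c,303,110,.1156)))
# top-view screw check
E
```

```text
edge [0.61065548 0.01200363 0.022     ] [ 0.58647279 -0.08164683  0.022     ] 0.09672234099302829 press ang -14.4787975778479
rib [ 0.57227166 -0.02788816  0.022     ] [ 0.5960044  -0.03378165  0.022     ] -13.945996926669666
mouth [ 0.5985822  -0.03432113  0.022     ] [ 0.59856414 -0.0348216   0.022     ]
bar [ 0.55431235 -0.02663794  0.1156    ] [ 0.52380599 -0.01946511  0.1156    ] -13.231381743787614
-13.213822821218045
0.011944996868903312
0.020064214279688578
```

I rotated the bar the wrong way for the grip side: the grip is now on the +x side of the bar's centre. I'll turn it back by half a turn, which also moves the camera to the clear side, and use the press pose I've just measured.

```bash
python3 -m crank '[[0,0,0,0,0.028],[0,0,0,0,0.056],[0,0,0,0,0.084],[0,0,0,0,0.112],[0,0,0,0,0.14]]'
python3 -m crank '[[0,0,0,0,0.028],[0,0,0,0,0.056],[0,0,0,0,0.084],[0,0,0,0,0.112],[0,0,0,0,0.14]]'
python3 -m crank '[[0,0,0,0,0.028],[0,0,0,0,0.056],[0,0,0,0,0.084],[0,0,0,0,0.112],[0,0,0,0,0.14]]'
python3 -m crank '[[0,0.05,0,0,0.028],[0,0.1,-0.007,0,0.056],[0,0.125,-0.007,0,0.077],[0,0.125,-0.007,-0.15,0.077],[0,0.125,-0.007,-0.3,0.077]]'
python3 -m crank '[[0,0,0,0,0],[0,0,0,-0.03,0],[0,0,0,-0.06,0],[0,0,0,-0.075,0],[0,0,0,-0.075,0]]'
python3 - <<'E'
from h import *
s=get_state();w=s['tool_rot'];print(s['position'],np.degrees(2*np.arctan2(w[1],w[0])),s['ft_force'],s['torque'])
im,c=snap('top','t2'); i2,_=snap('side','s2')
a=cv2.resize(im[160:260,290:390],(400,400),interpolation=2); b=cv2.resize(i2[160:260,225:325],(400,400),interpolation=2)
cv2.imwrite('pics/c2.png',np.hstack([a,b])[:,:,::-1])
E
```

```text
time: 6.08
position: [0.4638, -0.0051, 0.1056]
tool_rot: [2.975, 1.01, -0.0]
ft_force: [0.3, -0.4, -2.9]
grip_width: 0.22
grip_force: 45.0
time: 6.7
position: [0.4638, -0.0051, 0.1056]
tool_rot: [-2.262, -2.18, -0.0]
ft_force: [-0.4, -0.8, -1.7]
grip_width: 0.226
grip_force: 45.0
time: 7.32
position: [0.4637, -0.0051, 0.1056]
tool_rot: [-1.118, -2.936, -0.0]
ft_force: [-0.2, 0.5, -2.2]
grip_width: 0.224
grip_force: 45.0
time: 7.95
position: [0.4893, -0.0063, 0.0452]
tool_rot: [0.391, 3.116, 0.001]
ft_force: [0.3, 0.5, -1.6]
grip_width: 0.226
grip_force: 45.0
time: 8.57
position: [0.4888, -0.0065, 0.0307]
tool_rot: [0.392, 3.117, 0.0]
ft_force: [-0.4, 0.5, -0.9]
grip_width: 0.223
grip_force: 45.0
[ 0.4888487  -0.00652188  0.03066627] 165.66048932030176 [-0.3661393   0.4550122  -0.89396583] [0.03928818 0.01821626 0.00631248]
```

View pics/c2.png

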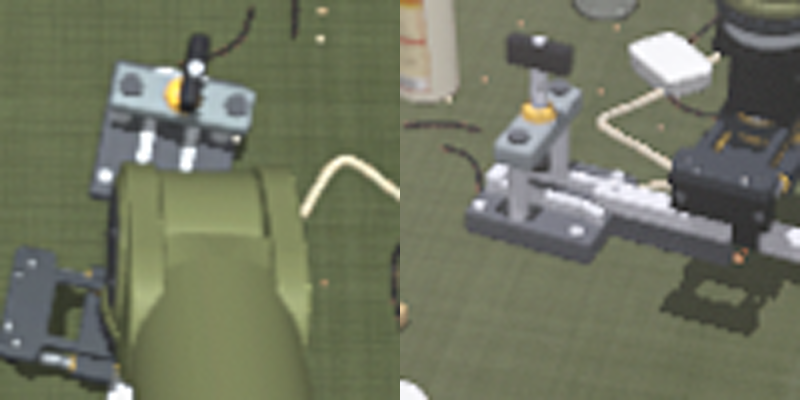

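The left panel is blocked by the arm. In the right panel the bar's end lies between the flared cheeks. I'll lower it the last bit and slide in.

```bash
python3 -m crank '[[0,0,0,-0.007,0],[0,0,0,-0.012,0],[0,0,0,-0.012,0]]'
python3 -m crank '[[0,0.06,-0.015,0,0],[0,0.12,-0.03,0,0],[0,0.18,-0.046,0,0],[0,0.2,-0.051,0,0],[0,0.2,-0.051,0,0]]'
```

```text
time: 9.05
position: [0.4888, -0.0066, 0.0281]
tool_rot: [-0.392, -3.117, -0.0]
ft_force: [0.4, -0.4, -1.3]
grip_width: 0.224
grip_force: 45.0
time: 9.68
position: [0.529, -0.0171, 0.028]
tool_rot: [-0.393, -3.117, 0.001]
ft_force: [0.3, 0.5, -1.0]
grip_width: 0.221
grip_force: 45.0
```

```bash
python3 -m crank '[[0,0.04,-0.01,-0.004,0],[0,0.08,-0.02,-0.004,0],[0,0.11,-0.028,-0.004,0],[0,0.13,-0.033,-0.004,0],[0,0.13,-0.033,-0.004,0]]'
python3 -m crank '[[0,0.008,-0.002,0,0],[0,0.016,-0.004,0,0],[0,0.016,-0.004,0,0]]'
```

```text
time: 10.3
position: [0.5547, -0.023, 0.0279]
tool_rot: [-0.392, -3.116, -0.001]
ft_force: [-3.0, 0.3, 5.3]
grip_width: 0.226
grip_force: 45.0
time: 10.68
position: [0.5573, -0.0236, 0.0279]
tool_rot: [-0.392, -3.115, -0.002]
ft_force: [-4.3, 1.1, 7.0]
grip_width: 0.225
grip_force: 45.0
```

```bash
python3 -m crank '[[0,0.006,-0.0015,0.003,0],[0,0.01,-0.0025,0.003,0],[0,0.01,-0.0025,0.003,0]]'
python3 -m crank '[[0,0.006,-0.0015,0,0],[0,0.01,-0.0025,0,0],[0,0.01,-0.0025,0,0]]'
```

```text
time: 11.05
position: [0.5599, -0.0246, 0.028]
tool_rot: [-0.392, -3.117, -0.0]
ft_force: [-1.6, 0.9, 1.5]
grip_width: 0.227
grip_force: 45.0
time: 11.42
position: [0.5612, -0.025, 0.0279]
tool_rot: [-0.392, -3.115, -0.001]
ft_force: [-4.6, 0.8, 4.7]
grip_width: 0.227
grip_force: 45.0
```

```bash
python3 -m crank '[[0,0.006,-0.0015,0.002,0],[0,0.006,-0.0015,0.002,0],[0,0.006,-0.0015,0.002,0]]'
python3 -m crank '[[0,0.004,-0.001,0,0],[0,0.004,-0.001,0,0]]'
```

```text
time: 11.8
position: [0.5612, -0.025, 0.0279]
tool_rot: [-0.391, -3.113, -0.001]
ft_force: [-7.2, 0.8, 4.9]
grip_width: 0.223
grip_force: 45.0
time: 12.05
position: [0.5612, -0.025, 0.0279]
tool_rot: [-0.391, -3.111, -0.001]
ft_force: [-9.0, 1.7, 7.5]
grip_width: 0.219
grip_force: 45.0
```

```bash
python3 -m crank '[[0,-0.009,0.002,0,0],[0,-0.009,0.002,0,0]]'
python3 -m crank '[[0.45,0,0,0,0],[0.45,0,0,0,0],[0.6,0,0,0,0],[0.6,0,0,0.1,0],[0.7,0,0,0.35,0]]'
python3 -m crank '[[0.7,0,0,0.3,0],[0.7,0,0,0.5,0],[0.7,0,0,0.5,0],[0.7,0,0,0.5,0]]'
python3 - <<'E'
from h import *
s=get_state();w=s['tool_rot'];print(s['position'],np.degrees(2*np.arctan2(w[1],w[0])),s['ft_force'],s['torque'])
im,c=snap('wrist','w3')
c2=get_calibration('top');print(px2z(c2,290+195/4,160+72/4,.146),px2z(c2,290+197/4,160+68/4,.158))
E
```

```text
time: 12.3
position: [0.5612, -0.025, 0.028]
tool_rot: [-0.392, -3.115, -0.0]
ft_force: [-4.0, 0.7, 1.9]
grip_width: 0.225
grip_force: 45.0
time: 12.92
position: [0.5607, -0.0254, 0.0983]
tool_rot: [-0.392, -3.113, 0.002]
ft_force: [1.2, 1.3, 0.8]
grip_width: 0.64
grip_force: 0.0
time: 13.42
position: [0.5621, -0.0253, 0.1988]
tool_rot: [0.392, 3.116, 0.001]
ft_force: [-1.7, -0.4, -0.6]
grip_width: 0.698
grip_force: 0.0
[ 0.56207126 -0.02532716  0.19881453] 165.64418050510525 [-1.66932655 -0.35957119 -0.63704527] [ 0.00204787  0.00328831 -0.02482612]
[ 0.65885972 -0.05235514  0.146     ] [ 0.65793181 -0.05197371  0.158     ]
```

View pics/w3.png

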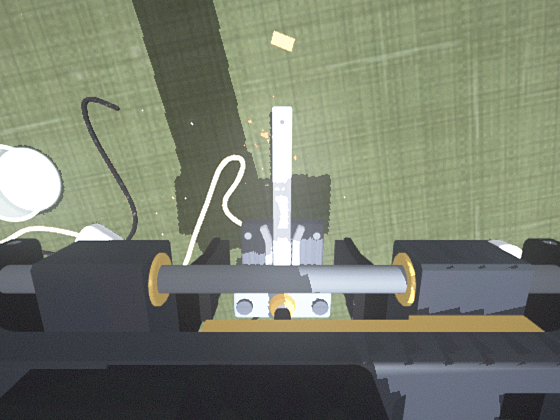

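The bar lies straight in the guide, its rear end at (283,107), passing under the bridge toward the knob at (282,312). Now I go to the knob.

```bash
python3 -m crank '[[0.7,0.24,-0.065,0,0],[0.7,0.46,-0.125,0,0],[0.7,0.481,-0.13,0,0],[0.7,0.481,-0.13,-0.1,0],[0.7,0.481,-0.13,-0.2,0]]'
python3 -m crank '[[0.5,0,0,-0.1,0],[0.4,0,0,-0.159,0],[0.4,0,0,-0.159,0],[0.4,0,0,-0.159,0],[0.35,0,0,-0.159,0]]'
python3 - <<'E'
from h import *
s=get_state();w=s['tool_rot'];print(s['position'],np.degrees(2*np.arctan2(w[1],w[0])),s['ft_force'],s['torque'],s['joint_positions'])
i2,c=snap('side','s3'); cv2.imwrite('pics/c3.png',cv2.resize(i2[130:270,180:340],(800,600),interpolation=2)[:,:,::-1])
E
```

```text
time: 14.1
position: [0.6569, -0.0508, 0.1564]
tool_rot: [-0.392, -3.115, -0.001]
ft_force: [-0.7, 0.1, -0.7]
grip_width: 0.697
grip_force: 0.0
time: 14.72
position: [0.659, -0.0514, 0.1276]
tool_rot: [0.392, 3.115, 0.0]
ft_force: [-0.1, -0.2, 0.3]
grip_width: 0.374
grip_force: 0.0
[ 0.65902632 -0.05141203  0.12755133] 165.65236337518962 [-0.10216024 -0.2103374   0.25963057] [ 0.03165127 -0.00940855  0.01083897] [-0.43867657  0.45260832  0.62881301  1.56046011 -0.27805677  1.21761143
  1.55890324]
```

View pics/c3.png

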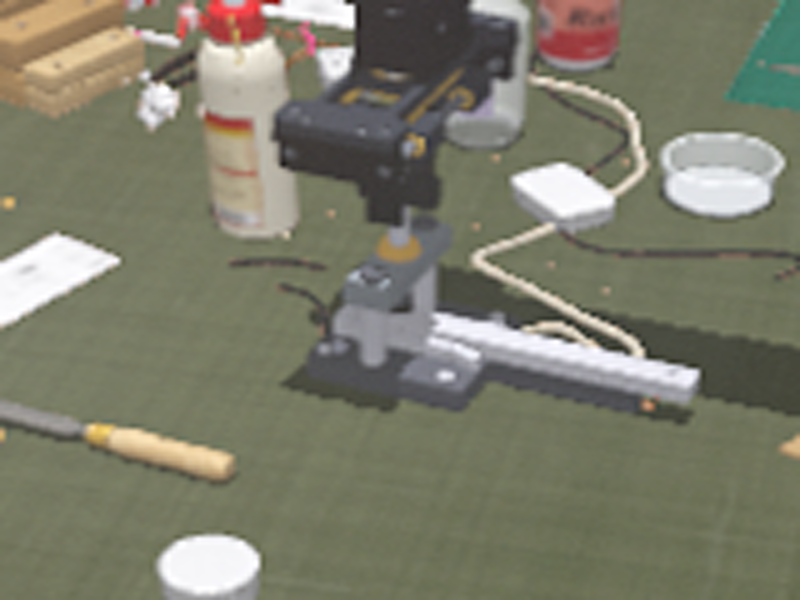

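The gripper sits right over the knob and the fingers straddle it. The surroundings are clear for turning.

```bash
python3 -m crank '[[0,0,0,0,0],[0,0,0,0,0],[0,0,0,0,0],[0,0,0,0,0]]' 45
python3 - <<'E'
from h import *
s=get_state();w=s['tool_rot'];print(s['position'],np.degrees(2*np.arctan2(w[1],w[0])),s['ft_force'].round(2),s['torque'].round(3))
E
```

```text
time: 15.28
position: [0.6589, -0.0498, 0.1267]
tool_rot: [0.39, 3.117, 0.003]
ft_force: [1.2, 3.4, 0.0]
grip_width: 0.151
grip_force: 45.0
[ 0.65887258 -0.04976472  0.12667881] 165.71728879727382 [1.23 3.39 0.02] [ 0.814 -0.235 -0.012]
```

```bash
cat > st.py <<'E'
from h import *
s=get_state();w=s['tool_rot'];print('  yaw',((np.degrees(2*np.arctan2(w[1],w[0]))+14.3)%180-14.3).round(2),'F',s['ft_force'].round(2),'T',s['torque'].round(3),'z',s['position'][2].round(5),'q7',s['joint_positions'][6].round(2))
E
python3 -m crank '[[0,0,0.008,0,0],[0,0,0.008,0,0],[0,0,0.008,0,0]]' >/dev/null; python3 st.py
python3 -m crank '[[0,0,0,-0.0013,-0.01],[0,0,0,-0.0025,-0.02],[0,0,0,-0.0038,-0.03],[0,0,0,-0.005,-0.04]]'; python3 st.py
python3 -m crank '[[0,0,0,0,0],[0,0,0,0,0]]'>/dev/null; python3 st.py
```

```text
yaw 165.65 F [ 2.04  2.48 -1.04] T [ 0.477 -0.609 -0.079] z 0.12676 q7 1.56
time: 16.15
position: [0.6589, -0.0494, 0.1258]
tool_rot: [0.782, 3.042, 0.001]
ft_force: [2.6, 2.0, -0.4]
grip_width: 0.156
grip_force: 45.0
  yaw 151.18 F [ 2.63  1.95 -0.45] T [ 0.541 -0.656  0.211] z 0.12579 q7 1.32
  yaw 151.33 F [4.46 2.67 0.08] T [ 0.561 -0.766  0.073] z 0.12577 q7 1.32
```

```bash

python3 -m crank '[[0,0.004,0.002,-0.0025,-0.02],[0,0.006,0.003,-0.005,-0.04],[0,0.006,0.003,-0.0075,-0.06],[0,0.006,0.003,-0.01,-0.08]]' >/dev/null; python3 st.py
python3 -m crank '[[0,0,0,0,0],[0,0,0,0,0]]'>/dev/null; python3 st.py
python3 -m crank '[[0,0,0,-0.0013,-0.01],[0,0,0,-0.0025,-0.02],[0,0,0,-0.0038,-0.03],[0,0,0,-0.005,-0.04]]' >/dev/null; python3 st.py
python3 -m crank '[[0,0,0,0,0],[0,0,0,0,0]]'>/dev/null; python3 st.py
```

```text
yaw 122.28 F [2.17 1.66 1.35] T [ 0.427 -0.457  0.083] z 0.12364 q7 0.86
  yaw 122.57 F [2.16 2.68 1.6 ] T [ 0.444 -0.301 -0.015] z 0.12358 q7 0.86
  yaw 108.07 F [2.11 2.31 0.23] T [ 0.433 -0.409  0.123] z 0.12265 q7 0.63
  yaw 108.16 F [2.76 3.04 1.16] T [ 0.471 -0.399  0.103] z 0.12265 q7 0.63
```

```bash

for i in 1; do
python3 -m crank '[[0,0,0,-0.0013,-0.01],[0,0,0,-0.0025,-0.02]]' >/dev/null; python3 st.py
python3 -m crank '[[0,0,0,0,0]]'>/dev/null; python3 st.py
python3 -m crank '[[0,0,0,0,0]]'>/dev/null; python3 st.py
python3 -m crank '[[0,0,0,-0.0013,-0.01],[0,0,0,-0.0025,-0.02]]' >/dev/null; python3 st.py
python3 -m crank '[[0,0,0,0,0]]'>/dev/null; python3 st.py
python3 -m crank '[[0,0,0,0,0]]'>/dev/null; python3 st.py
done
```

```text
yaw 100.83 F [3.16 3.32 0.08] T [ 0.484 -0.445  0.155] z 0.12217 q7 0.52
  yaw 100.95 F [2.26 2.37 0.97] T [ 0.431 -0.516  0.067] z 0.12212 q7 0.52
  yaw 100.94 F [2.4  3.12 0.34] T [ 0.524 -0.487  0.039] z 0.12216 q7 0.52
  yaw 93.62 F [ 2.23  2.64 -0.07] T [ 0.516 -0.563  0.193] z 0.12168 q7 0.4
  yaw 93.75 F [2.24 2.95 0.29] T [ 0.427 -0.621  0.082] z 0.12167 q7 0.4
  yaw 93.74 F [2.85 3.44 0.29] T [ 0.538 -0.722  0.085] z 0.12168 q7 0.4
```

```bash
cat > av.py <<'E'
from h import *
L=[]
for i in range(7):
    s=get_state(); L.append(np.r_[s['ft_force'],s['torque']]); get_image('side')
L=np.array(L);w=s['tool_rot'];print('  AVG yaw',((np.degrees(2*np.arctan2(w[1],w[0]))+80)%180-80).round(2),L.mean(0).round(3),'sdTz',L[:,5].std().round(3),'z',s['position'][2].round(5),'t',s['time'])
E
python3 av.py
python3 -m crank '[[0,0,0,-0.0013,-0.01],[0,0,0,-0.0025,-0.02]]' >/dev/null; python3 st.py; python3 av.py
python3 -m crank '[[0,0,0,-0.0013,-0.01],[0,0,0,-0.0025,-0.02]]' >/dev/null; python3 st.py; python3 av.py
```

```text
AVG yaw 93.68 [ 3.216  3.21   0.479  0.548 -0.733  0.107] sdTz 0.026 z 0.12167 t 19.2
  yaw 86.37 F [4.1  3.55 0.55] T [ 0.611 -0.919  0.162] z 0.12124 q7 0.29
  AVG yaw 86.48 [ 4.359  2.917  0.271  0.601 -0.862  0.14 ] sdTz 0.038 z 0.12121 t 19.8
  yaw 79.18 F [4.94 2.88 0.41] T [ 0.561 -0.943  0.232] z 0.12079 q7 0.18
  AVG yaw 79.28 [ 4.635  3.338  0.361  0.534 -0.912  0.161] sdTz 0.042 z 0.12078 t 20.4
```

The torque is rising, so contact has probably begun. To get a clean baseline I'll back off briefly and step in again with averaging.

```bash

python3 -m crank '[[0,0.003,0.002,0.0025,0.02],[0,0.005,0.003,0.005,0.04],[0,0.005,0.003,0.0075,0.06],[0,0.005,0.003,0.01,0.08],[0,0.005,0.003,0.0125,0.1]]' >/dev/null; python3 st.py
python3 -m crank '[[0,0,0,0.0013,0.01],[0,0,0,0.0025,0.02],[0,0,0,0.0013,0.01],[0,0,0,0,0]]' >/dev/null; python3 st.py; python3 av.py
python3 -m crank '[[0,0,0,-0.0013,-0.01],[0,0,0,-0.0025,-0.02]]' >/dev/null; python3 st.py; python3 av.py
python3 -m crank '[[0,0,0,-0.0013,-0.01],[0,0,0,-0.0025,-0.02]]' >/dev/null; python3 st.py; python3 av.py
python3 -m crank '[[0,0,0,-0.0013,-0.01],[0,0,0,-0.0025,-0.02]]' >/dev/null; python3 st.py; python3 av.py
```

```text
yaw 115.42 F [0.31 2.41 2.27] T [ 0.516 -0.111 -0.179] z 0.12289 q7 0.75
  yaw 115.12 F [1.14 2.37 1.59] T [ 0.489 -0.216  0.162] z 0.12294 q7 0.74
  AVG yaw -64.73 [-0.271  2.168  1.874  0.426  0.047  0.09 ] sdTz 0.046 z 0.12283 t 21.875
  yaw 107.95 F [-2.53  2.    1.61] T [0.293 0.288 0.165] z 0.12235 q7 0.63
  AVG yaw -71.92 [-2.581  1.513  2.033  0.294  0.537  0.104] sdTz 0.026 z 0.12234 t 22.475
  yaw 100.76 F [-4.2   1.95  1.35] T [0.232 0.736 0.121] z 0.12189 q7 0.51
  AVG yaw -79.11 [-3.925  1.062  2.362  0.168  0.84   0.106] sdTz 0.038 z 0.12188 t 23.075
  yaw 93.56 F [-4.1   0.81  1.25] T [0.063 0.9   0.17 ] z 0.12143 q7 0.4
  AVG yaw 93.69 [-4.842  0.42   1.523  0.018  1.019  0.084] sdTz 0.05 z 0.12144 t 23.675
```

```bash

python3 -m crank '[[0,-0.006,0,0,-0.01],[0,-0.006,0,-0.001,-0.02]]' >/dev/null; python3 st.py; python3 av.py
python3 -m crank '[[0,0,0,-0.0013,-0.01],[0,0,0,-0.0025,-0.02]]' >/dev/null; python3 st.py; python3 av.py
python3 -m crank '[[0,0,0,0,0],[0,0,0,0,0]]' >/dev/null;python3 av.py
```

```text
yaw 86.39 F [-2.41 -0.27 -0.77] T [-0.131  0.442  0.196] z 0.12145 q7 0.29
  AVG yaw 86.51 [-0.893 -0.777 -0.842 -0.179  0.231  0.129] sdTz 0.042 z 0.12153 t 24.275
  yaw 79.19 F [ 1.14 -0.16 -1.67] T [-0.329 -0.1    0.222] z 0.12117 q7 0.17
  AVG yaw 79.31 [ 2.245 -1.072 -1.49  -0.357 -0.325  0.144] sdTz 0.047 z 0.12119 t 24.875
  AVG yaw 79.26 [ 4.548 -1.726 -1.843 -0.506 -0.994  0.162] sdTz 0.028 z 0.12122 t 25.475
```

```bash

python3 -m crank '[[0,0,0,-0.0003,-0.006],[0,0.003,-0.001,-0.0006,-0.011]]' >/dev/null; python3 st.py; python3 av.py; python3 av.py
```

```text
yaw 75.24 F [ 3.79 -1.05 -0.57] T [-0.509 -0.708  0.26 ] z 0.12092 q7 0.11
  AVG yaw 75.31 [ 4.024 -1.757 -0.756 -0.484 -0.866  0.21 ] sdTz 0.043 z 0.12089 t 26.075
  AVG yaw 75.3 [ 4.558 -1.734 -1.47  -0.518 -0.932  0.211] sdTz 0.031 z 0.12088 t 26.425
```

```bash

python3 -m crank '[[0.3,0,0,0,0],[0.5,0,0,0,0],[0.6,0,0,0,0],[0.6,0,0,0,0]]'
python3 -m crank '[[0.6,0,0,0.1,0],[0.6,0,0,0.3,0],[0.6,0,0,0.5,0],[0.6,-0.2,0,0.5,0],[0.6,-0.5,0,0.5,0]]'
python3 -m crank '[[0.6,-0.3,0.3,0,0],[0.6,-0.3,0.6,0,0],[0.6,-0.3,0.9,0,0],[0.6,-0.3,0.9,0,0]]'
python3 - <<'E'
from h import *
print(get_state()['ft_force'])
im,c=snap('top','t9'); i2,_=snap('side','s9')
a=cv2.resize(im[160:260,290:390],(400,400),interpolation=2); b=cv2.resize(i2[160:260,225:325],(400,400),interpolation=2)
cv2.imwrite('pics/c9.png',np.hstack([a,b])[:,:,::-1])
E
```

```text
time: 26.98
position: [0.6596, -0.0485, 0.1206]
tool_rot: [-2.487, -1.918, 0.001]
ft_force: [0.3, 0.3, 0.2]
grip_width: 0.527
grip_force: 0.0
time: 27.6
position: [0.5608, -0.0495, 0.2228]
tool_rot: [2.485, 1.916, 0.002]
ft_force: [-0.6, 0.8, 2.8]
grip_width: 0.602
grip_force: 0.0
time: 28.1
position: [0.4992, 0.1367, 0.222]
tool_rot: [-2.479, -1.927, -0.004]
ft_force: [-0.6, -1.0, 0.3]
grip_width: 0.601
grip_force: 0.0
[-0.57204674 -1.02333685  0.34080752]
```

View pics/c9.png

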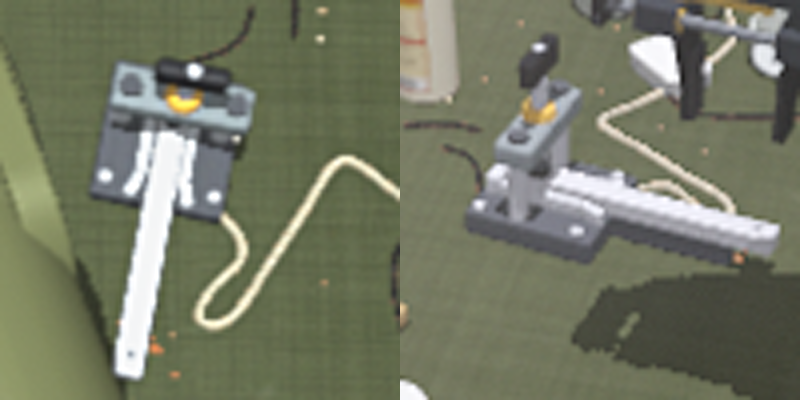

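The bar lies straight in the guide, with the knob turned and the foot down. The gripper is clear and the tins are untouched.

```bash
python3 - <<'E'
from h import *
print(px2z(get_calibration('top'),322,253.5,.038),'expected ~[.4696,-.002]')
print(close_job())
E
```

```text
[ 0.46934288 -0.00411904  0.038     ] expected ~[.4696,-.002]
the job is handed in; nothing more can be done
None
```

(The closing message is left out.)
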